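Clamp a frame slat in the workshop jig

ROBOT

A 6-joint arm with a two-finger parallel gripper is mounted at the origin on the work surface. World frame = base frame: x ahead of the robot, y to its left, z up, the work surface at z = 0. Lengths are in m, angles in rad, forces in N, time in s.
With the tool pointing down it reaches from about 0.25 to 0.725 m from the base axis. Payload 4 kg.
Tool frame: the origin (TCP) lies midway between the tips of the shut fingers; the grasp point (between the pads) lies 19 mm behind it (bot.grasp_offset is the distance from the TCP to the grasp point, in m); z points along the fingers, y is the direction in which the jaws open and shut (so a half turn about z gives the same grasp; the last joint's range is limited). The gripper opens to 85 mm and grips with 20 to 120 N. Pads are 22 mm wide; open, the fingers measure 114 mm over their backs; the gripper's body (76 mm by 85 mm) begins 54 mm behind the grasp point. The pads swing forward as they close: fully open they stand 13 mm farther back than shut.
Start: joints at [1.303, 0.241, 0.005, 1.335, 0, 1.571], TCP at [0.132, 0.482, 0.231] pointing down, gripper open.
Joint ranges: [-2.72, 2.72], [-1.05, 1.87], [-1.09, 1.28], [-1.99, 2.15], [-1.42, 1.44], [-3.14, 3.14]. Speed limits (rad/s): [2.79, 2.79, 3.14, 3.14, 3.14, 3.14].

INTERFACE

Orientations are given as a unit quaternion [x, y, z, w].
In Python, from workcell import sensors, optics, bot gives the robot as it stands.
- The arm moves only by the tool apply_moves, never from a script. Its argument "plan" is one flat list of numbers, 6 for each row, row after row: the shift along the tool's x, y, z in m, then the turn, a rotation vector about the tool's x, y, z in rad. In form: [tx, ty, tz, ax, ay, az, tx, ty, tz, ax, ay, az, ...]. A call has 1 to 12 rows; each row is the pose to reach, as a shift and turn from the pose commanded when the call began, along the tool's axes at that moment; what a row does not reach only later rows make up. A row lasts 1/12 s, in which the tool goes at most 41.7 mm and 7.16 degrees, less where a joint would pass 70% of its speed; a pose out of reach is approached as far as the arm can. A call with a gripper value outside its range is refused whole. "grip" is the finger opening in m, from 0 to 0.0854, set as the call begins (left out, the last holds). The fingers move at their own pace and stop on an object; the grip force is fixed at half the most. Time passes only in rows, so rows that repeat a pose let the fingers close. It gives the time, the measured TCP pose, the force and the opening at its end, in the units of the state.
- sensors.get_obs(): the state, without advancing time (a new reading comes with each control period).
- optics.camera(name): name is "scene" or "top" or "wrist"; returns a dict with "pixels" (420x560x3 uint8, red, green, blue), "fx", "fy", "cx", "cy" (pixels), "pose" (4x4, takes a point from camera to world coordinates); the wrist camera has in their place "tool_from_camera" (4x4, takes a point from camera to tool coordinates, whose origin is the TCP and whose axes are the flange's). Camera axes: x right, y up, looking along -z (the intrinsics and any distortion apply to the point x, -y, -z); pixel columns grow to the right and rows downward; lengths in m; the calibration is good to about 2 mm. A picture is of the moment at which its call begins: read the wrist's pose just before it. There is no depth.
- bot.job_done(): hands the job in, once; it reports no verdict.
The state is a dict: "clock": time; "joint_pos": joint angles; "joint_vel": joint speeds; "tau": joint torques, N m; "eef_pos": TCP position; "tool_rot": TCP orientation; "ft_force": force on the tool from outside, world axes, zero at the start; "ft_torque": the same for the moment, N m; "grip_width": finger opening in m.
Only numpy, scipy, OpenCV 4.12 (cv2) and the standard library are available. Lean on these libraries where they do the work, as an engineer would, in place of code of your own. Each camera call takes 0.05 s, during which the arm holds its last target.

TASK

Lay the long wooden slat in the channel of the clamping jig, lengthwise, and slide it along until it is pressed firmly but gently home against the end stop (do not ram the stop). Then throw the cam lever over its centre so that it snaps down and clamps the slat there, let go, and leave everything else on the table where it stands.

Things in the scene. Friction and masses are not known exactly. Their poses are not given: they have to be found in the camera images.
- slat: the long wooden slat, a plain bar 160 (x) x 30 (y) x 24 (z) mm, about 0.11 kg; origin at the centre of its underside, x along its length. Both ends are alike. It starts lying flat on the table, to the left (+y) of the jig. A short offcut of the same section lies elsewhere: leave it. Pressed down on the channel floor it drags by friction (about 0.7 of the down force), which a wrist feels like the stop.
- jig: the fixed clamping jig: plywood base 250 x 150 x 20 mm with a channel on top. x runs along the channel towards its end stop, z up; origin at table height, below the channel's centre line, level with the clamp jaw. In this frame (mm) the base spans x -145 to 105, y -100 to 50; channel floor = its top, z 20. Steel clamp cheeks on the -y side: x -21 to 21, y -80 to -44, up to z 70.
- channel_mid (a point): point on the channel's centre line and floor, at jig (-65, 0, 20) mm, middle of a spot where the slat can be laid clear of the stop. Channel 35 mm wide (the slat has 2.5 mm play on either side). Side walls only 8 mm high above the floor, 12 thick: the +y one full length, the -y one at jig x -142 to -38. Opposite the jaw (x -30 to 30) the +y wall is a fence 22 mm high.
- stop_zone (a point): on the channel floor at jig (53, 0, 20) mm: middle of the range of the aluminium end stop (16 long, 34 wide, 22 high), which is fixed across the channel with its face set anew each time at jig x 38 to 68 mm. Its place is not reported: find it by feel or sight. Rigid; a slat driven on it with over 30 N damages it; hold 3 to 15 N for a few tenths of a second.
- jaw: the clamp's sprung, rubber-faced jaw, 36 mm wide (x), 20 high, axes as the jig's. The lever drives it along the jig's +y: its face is at jig y -19 mm when open and moves about 9 mm to press the slat's side against the fence (shifting it 2.5 mm or so) with roughly 15 N. Its origin is not on it: it is the jig's origin when open, and moves along y with it.
- cam_lever (a joint): angle of the cam lever, rad: 0 = open (lever standing up, leaning 0.2 rad outward, to the jig's -y), grows as it swings outward and down to the hard stop at 1.4 (about level, pointing to the jig's -y). A strong spring drives it back to 0 when let go before its centre at about 1.2, and snaps it on to 1.4 beyond. The swing needs up to about 10 N at the knob, square to the lever, most around 0.6 rad; friction may leave it standing at dead centre, so carry it beyond.
- lever_hinge (a point): the lever's hinge axis, horizontal, parallel to the jig's x, at jig (0, -62, 55) mm.
- lever_knob (a point): centre of the lever's black knob, a cylinder 22 mm in diameter and 26 mm long lying parallel to the hinge, 80 mm from the hinge; the lever bar (12 wide, 8 thick) runs from it to the hinge. The knob's flat ends can be pinched from above (across 26 mm) and turn in the grip, or it can be pushed over.
- brush_pot: bystander: white pot of brushes, 72 mm wide, 190 high with its brushes; origin at the centre of its underside.
- glue_bottle: bystander: white bottle 52 mm wide, 150 high; origin at the centre of its underside.
- squeeze_bottle: bystander: white nozzle bottle 48 mm wide, 150 high; origin at the centre of its underside.
- palette_dish: bystander: white dish 66 mm wide, 16 high; origin at the centre of its underside.
- paint_jar: bystander: jar 56 mm wide, 60 high; origin at the centre of its underside.
- offcut: bystander: short wooden offcut 60 x 30 x 24 mm; origin at the centre of its underside.
- water_cup: bystander: blue mug 72 mm wide, 80 high, with a handle; origin at the centre of its underside.
Things that resemble listed ones, but are neither listed nor needed, are in the scene too. Of the things shaped like the slat, the wooden one is meant.

How it is judged:
On the way, in this order (a step that is already met when the one before it is completed fails the run):
1. the slat lies in the channel and is pressed against the end stop (over 1 N), with the lever still open (z of slat in the frame of jig between 0.0175 and 0.027 m and y of slat in the frame of jig between -0.006 and 0.006 m and angle between the x axis of slat and the x axis of jig, either way round below 0.06 rad and angle between slat's own z axis and vertical below 0.09 rad and horizontal distance between slat and stop_c0 below 0.0905 m and contact force between slat and stop_c0 above 1 N and value of joint cam_lever below 0.3 rad), for 0.1 s.
2. the lever is past its centre and the jaw grips the slat (value of joint cam_lever above 1.3 rad and contact force between jaw and slat above 5 N), for 0.1 s.
At the end, for the whole second after the job is handed in: The slat lies flat in the channel (within 0.06 rad of its direction, resting on the floor within 2.5 mm), its end within 2.5 mm of the end stop, the lever past its centre (above 1.3 rad), the jaw pressing the slat with more than 5 N, all at rest (all of step 2 and z of slat in the frame of jig between 0.0175 and 0.0225 m and y of slat in the frame of jig between -0.006 and 0.006 m and angle between the x axis of slat and the x axis of jig, either way round below 0.06 rad and angle between slat's own z axis and vertical below 0.05 rad and horizontal distance between slat and stop_c0 below 0.0905 m and linear speed of slat below 0.01 m/s); the robot touches nothing.
It fails at once if the slat is driven against the end stop with more than 30 N (contact force between slat and stop_c0 above 30 N).
It fails at once if a bystander is shifted more than 25 mm (distance of any of brush_pot, glue_bottle, squeeze_bottle, palette_dish, paint_jar, offcut, water_cup from where it was at the start of the episode above 0.025 m).
It also fails if it takes over 72 s, if anything falls off the work surface, if the arm or the gripper's body presses on something with over 40 N, if the wrist force passes 120 N, or if a joint passes its speed limit or range.

## Working session

There is one attempt and no reset: what is moved stays moved. The work goes in short steps, Python scripts to look and compute and a tool call to move; the robot and the scene stay as the last step left them, time stands still between calls to the robot, and variables do not carry over. Pictures are saved under pics/ and viewed, and the job is handed in when it is done.

Besides the shell and the picture viewer there is one more tool, called after ">>>" by a JSON object that holds its "api" and its "payload". apply_moves: Moves the arm, as the interface text tells. Its arguments: {"type":"object","properties":{"plan":{"type":"array","items":{"type":"number"}},"grip":{"type":"number"}},"required":["plan"]}

```bash
mkdir -p pics; ls; python3 - <<'E'
from workcell import sensors, optics, bot
import cv2,numpy as np
print(sensors.get_obs())
for n in ["scene","top","wrist"]:
    c=optics.camera(n)
    cv2.imwrite(f"pics/{n}0.png",c["pixels"][:,:,::-1])
    print(n,{k:(np.round(v,4).tolist() if k!="pixels" else 0) for k,v in c.items()})
E
```

```text
pics
{'clock': 0.0, 'joint_pos': array([ 1.30298423e+00,  2.41409343e-01,  3.72048768e-03,  1.33520382e+00,
       -3.29701560e-05,  1.57079404e+00]), 'joint_vel': array([-0.00014905,  0.00153179, -0.0005001 ,  0.00108089,  0.00129674,
       -0.00014821]), 'tau': array([ 4.29157208e-04, -3.72323370e+01,  2.52406508e+01,  1.70413591e-02,
       -5.37267272e-05, -9.14544493e-07]), 'eef_pos': array([0.13215249, 0.48156032, 0.23041335]), 'tool_rot': array([ 1.33505006e-01,  9.91047584e-01, -1.04099094e-03, -1.23601391e-04]), 'ft_force': array([-0.42880619,  0.36289396, -0.20654955]), 'ft_torque': array([ 0.01020354, -0.00902141,  0.00964481]), 'grip_width': 0.08537429666638864}
scene {'pixels': 0, 'fx': 387.6395, 'fy': 387.6395, 'cx': 279.5958, 'cy': 215.5275, 'pose': [[-0.0673, -0.6403, 0.7652, 1.293], [0.9976, -0.0563, 0.0406, 0.0549], [0.0171, 0.7661, 0.6425, 0.7105], [0.0, 0.0, 0.0, 1.0]]}
top {'pixels': 0, 'fx': 497.5052, 'fy': 497.5052, 'cx': 270.719, 'cy': 210.012, 'pose': [[0.0157, 0.9961, -0.0864, 0.4412], [-0.9998, 0.0148, -0.0105, -0.0127], [-0.0092, 0.0865, 0.9962, 1.2825], [0.0, 0.0, 0.0, 1.0]]}
wrist {'pixels': 0, 'fx': 336.7688, 'fy': 336.7688, 'cx': 279.894, 'cy': 212.496, 'tool_from_camera': [[0.001, 0.9613, 0.2755, 0.0697], [1.0, -0.0007, -0.0012, 0.001], [-0.001, 0.2755, -0.9613, -0.1415], [0.0, 0.0, 0.0, 1.0]]}
```

View pics/scene0.png

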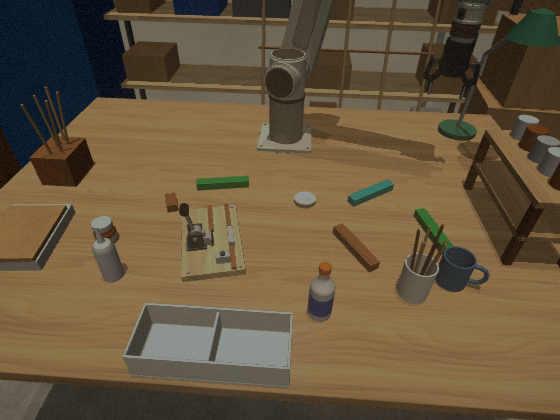

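View pics/top0.png

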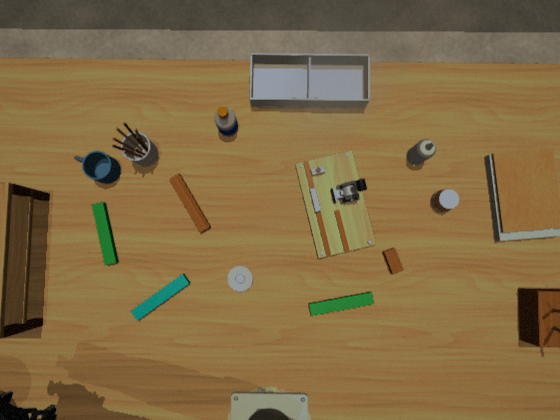

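View pics/wrist0.png

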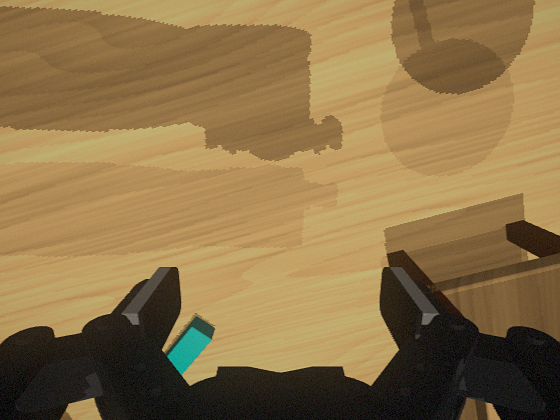

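The top view shows the slat, brown, at about (190,203). The jig is at about (335,205), with its stop end up in the image (world +x) and the lever on its right. Next I'll segment and measure them.

```bash
cat > h.py <<'E'
import cv2,numpy as np
from workcell import sensors, optics, bot
from scipy.spatial.transform import Rotation as R
def ray(c,uv,T=None):
    T=np.array(c["pose"]) if T is None else T
    d=np.array([(uv[0]-c["cx"])/c["fx"],-(uv[1]-c["cy"])/c["fy"],-1.0])
    return T[:3,3],T[:3,:3]@d
def onz(c,uv,z,T=None):
    o,d=ray(c,uv,T); return o+d*(z-o[2])/d[2]
def proj(c,p,T=None):
    T=np.array(c["pose"]) if T is None else T
    q=T[:3,:3].T@(np.asarray(p)-T[:3,3]); return np.array([c["cx"]-c["fx"]*q[0]/q[2],c["cy"]+c["fy"]*q[1]/q[2]])
def wristT(c,o):
    T=np.eye(4);T[:3,:3]=R.from_quat(o["tool_rot"]).as_matrix();T[:3,3]=o["eef_pos"];return T@c["tool_from_camera"]
def rect(c,mask,z,near,T=None):
    cs,_=cv2.findContours(mask.astype(np.uint8),cv2.RETR_EXTERNAL,cv2.CHAIN_APPROX_NONE)
    for k in sorted(cs,key=cv2.contourArea)[::-1]:
        if cv2.pointPolygonTest(k,near,False)>=0:
            P=np.array([onz(c,p[0],z,T)[:2] for p in k])*1000
            r=cv2.minAreaRect(P.astype(np.float32)); return r,cv2.boxPoints(r),k
E
python3 - <<'E'
from h import *
c=optics.camera("top");im=c["pixels"][:,:,::-1].copy()
cv2.imwrite("pics/jig1.png",cv2.resize(im[140:270,285:385],None,fx=6,fy=4.5,interpolation=cv2.INTER_CUBIC)[:600])
cv2.imwrite("pics/slat1.png",cv2.resize(im[160:250,150:250],None,fx=6,fy=6,interpolation=cv2.INTER_CUBIC))
hsv=cv2.cvtColor(im,cv2.COLOR_BGR2HSV)
for p in [(190,203),(180,240),(345,235),(330,200),(350,165),(310,200)]: print(p,hsv[p[1],p[0]])
E
```

```text
(190, 203) [ 14 194 130]
(180, 240) [ 23 122 150]
(345, 235) [ 17 155 133]
(330, 200) [ 33  89 155]
(350, 165) [ 26 102 147]
(310, 200) [ 32  92 149]
```

View pics/jig1.png

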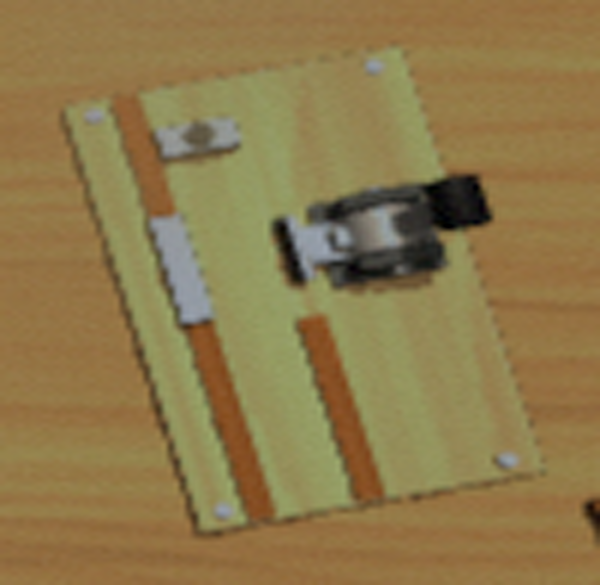

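View pics/slat1.png

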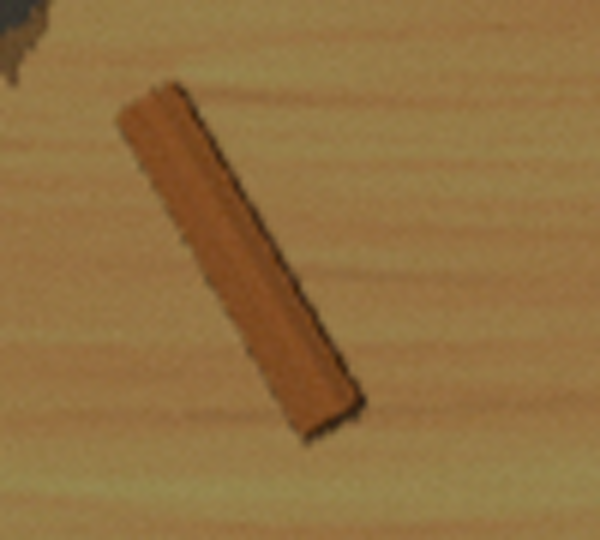

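The jig crop has its base corners at about (65,110), (405,48), (545,468) and (200,532). The stop is at (198,137) and the slat is clearly outlined.

```bash
python3 - <<'E'
from h import *
c=optics.camera("top");im=c["pixels"][:,:,::-1].copy()
hsv=cv2.cvtColor(im,cv2.COLOR_BGR2HSV)
m=(hsv[...,0]<18)&(hsv[...,1]>165)&(hsv[...,2]>60)
r,b,k=rect(c,m,0.024,(190,203)); print("slat",r,b.tolist())
q=np.array([(65,110),(405,48),(545,468),(200,532)])/[6,4.5]+[284.5,139.5]
W=np.array([onz(c,p,0.02)[:2]*1000 for p in q]) ; print(W.round(1))
J=np.array([[105,50],[105,-100],[-145,-100],[-145,50]])
# fit rigid
a=W-W.mean(0);g=J-J.mean(0);th=np.arctan2((g[:,0]*a[:,1]-g[:,1]*a[:,0]).sum(),(g*a).sum())
Rm=np.array([[np.cos(th),-np.sin(th)],[np.sin(th),np.cos(th)]]);t=W.mean(0)-Rm@J.mean(0)
print("jig th",th,"t",t,"res",(W-(J@Rm.T+t)).round(1).tolist())
def jf(px,z): return Rm.T@(onz(c,np.array(px)/[6,4.5]+[284.5,139.5],z)[:2]*1000-t)
print("stop face ends (top z42)",jf((165,160),.042),jf((240,148),.042),"far",jf((155,128),.042),jf((235,117),.042))
print("walls +y inner at z28", jf((272,515),.028),jf((212,320),.028),"-y inner",jf((357,503),.028),jf((298,320),.028))
E
```

```text
slat ((565.331298828125, 207.76934814453125), (162.47254943847656, 31.618240356445312), 31.601526260375977) [[487.857177734375, 178.66567993164062], [504.4254150390625, 151.73602294921875], [642.805419921875, 236.87301635742188], [626.2371826171875, 263.80267333984375]]
[[ 670.2  -60.6]
 [ 708.1 -205.8]
 [ 469.6 -265. ]
 [ 431.5 -120.1]]
jig th 0.24716323569920357 t [ 583.1368768  -133.75821366] res [[-2.5, -1.0], [-1.3, -0.8], [2.6, 1.1], [1.2, 0.6]]
stop face ends (top z42) [61.47758985 17.21675439] [ 60.80710004 -14.97542553] far [80.0284516  17.02228066] [ 78.32653988 -17.11753815]
walls +y inner at z28 [-141.17928214   19.44360875] [-29.40460701  17.89916907] -y inner [-142.85356825  -16.72185766] [-37.73751658 -17.33091943]
```

```bash
cat >> h.py <<'E'
def rel(x,y,z,psi_deg):
    """world TCP target mm, tool y axis angle -> tool-frame row from measured pose"""
    o=sensors.get_obs();Rc=R.from_quat(o["tool_rot"]);p=np.radians(psi_deg)
    Y=np.array([np.cos(p),np.sin(p),0]);Z=np.array([0,0,-1.]);X=np.cross(Y,Z)
    Rt=R.from_matrix(np.c_[X,Y,Z])
    d=Rc.inv().apply(np.array([x,y,z])/1000-o["eef_pos"]); v=(Rc.inv()*Rt).as_rotvec()
    print("row",np.round(d,4).tolist(),np.round(v,4).tolist(),"clock",round(o["clock"],2),"F",o["ft_force"].round(2),"w",round(o["grip_width"],4),"tcp",(o["eef_pos"]*1000).round(1))
E
python3 - <<'E'
from h import *
rel(539.7,192,150,121.6)
c=optics.camera("top")
for n,p in dict(pot=(140,155),mug=(97,170),glue=(228,128),sq=(420,155),jar=(447,200),dish=(240,279),off=(393,261)).items(): print(n,(onz(c,p,0.0)*1000).round()[:2])
E
```

```text
row [-0.4697, -0.1717, 0.081] [-0.0009, -0.0004, -0.8193] clock 0.25 F [ 0.5   0.47 -0.24] w 0.0851 tcp [132.2 481.9 230.9]
pot [692. 346.]
mug [651. 457.]
glue [767. 117.]
sq [ 702. -386.]
jar [ 585. -454.]
dish [374.  77.]
off [ 426. -314.]
```

>>> {"api": "apply_moves", "payload": {"plan": [-0.039, -0.0143, 0.005, 0, 0, -0.1, -0.078, -0.0286, 0.012, 0, 0, -0.2, -0.117, -0.043, 0.02, 0, 0, -0.3, -0.156, -0.0571, 0.027, 0, 0, -0.4, -0.195, -0.0714, 0.034, 0, 0, -0.5, -0.234, -0.0857, 0.04, 0, 0, -0.6, -0.273, -0.1, 0.047, 0, 0, -0.7, -0.312, -0.1142, 0.054, 0, 0, -0.8, -0.351, -0.1285, 0.061, 0, 0, -0.8193, -0.39, -0.143, 0.068, 0, 0, -0.8193, -0.425, -0.1555, 0.075, 0, 0, -0.8193, -0.45, -0.1645, 0.08, 0, 0, -0.8193], "grip": 0.0854}}

```text
clock: 1.3
eef_pos: [0.5248, 0.2022, 0.1507]
tool_rot: [-0.271, 0.962, -0.0, 0.0]
ft_force: [0.4, 0.7, -0.4]
grip_width: 0.0854
```

>>> {"api": "apply_moves", "payload": {"plan": [-0.012, 0.008, 0, 0, 0, 0, -0.012, 0.008, 0, 0, 0, 0, -0.012, 0.008, 0, 0, 0, 0]}}

```text
clock: 1.55
eef_pos: [0.5286, 0.2174, 0.1508]
tool_rot: [-0.272, 0.962, 0.0, -0.001]
ft_force: [-0.4, -0.6, 0.2]
grip_width: 0.0858
```

```bash
python3 - <<'E'
from h import *
rel(539.7,192,60,121.6)
o=sensors.get_obs();c=optics.camera("wrist");im=c["pixels"][:,:,::-1].copy()
cv2.imwrite("pics/w1.png",im)
T=wristT(c,o);hsv=cv2.cvtColor(im,cv2.COLOR_BGR2HSV)
print(hsv[::60,280].tolist())
b=cv2.boxPoints(((565.3,207.8),(160,30),31.6))
print([proj(c,[x/1000,y/1000,.024],T).round() for x,y in b])
E
```

```text
row [0.0038, -0.0275, 0.0908] [0.0004, -0.0012, -0.0001] clock 1.55 F [-0.4  -0.56  0.18] w 0.0858 tcp [528.6 217.4 150.8]
[[17, 128, 181], [17, 133, 173], [18, 127, 191], [17, 149, 115], [17, 130, 175], [18, 129, 191], [17, 93, 102]]
[array([263., 136.]), array([224., 136.]), array([232., 316.]), array([265., 317.])]
```

View pics/w1.png

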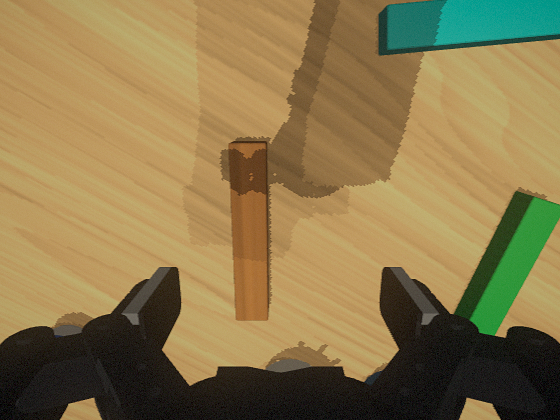

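The slat's top face has its corners at about (229,142), (266,142), (268,320) and (235,320), a few px off the prediction.

```bash
python3 - <<'E'
from h import *
o=sensors.get_obs();c=optics.camera("wrist");T=wristT(c,o)
W=np.array([onz(c,p,.024,T)[:2]*1000 for p in [(229,142),(266.5,142),(268.5,320),(235,320)]])
r=cv2.minAreaRect(W.astype(np.float32));print(W.round(1),r)
n=(W[0]+W[1])/2;f=(W[2]+W[3])/2;print(n,f,(n+f)/2,np.degrees(np.arctan2(*(f-n)[::-1])),np.linalg.norm(f-n))
E
```

```text
[[506.5 158.5]
 [491.1 183.4]
 [626.7 267.3]
 [642.8 241.3]] ((566.9190063476562, 212.4143829345703), (159.48255920410156, 30.584218978881836), 31.706361770629883)
[498.80067139 170.95552951] [634.75671463 254.32216677] [566.77869301 212.63884814] 31.516133094622553 159.48053768353793
```

```bash
python3 - <<'E'
from h import *
rel(540.9,195.3,40,121.6);rel(540.9,195.3,9.5,121.6)
E
```

```text
row [0.0006, -0.0261, 0.1113] [0.0001, -0.0008, 0.0014] clock 1.65 F [-0.33 -1.12  0.82] w 0.0856 tcp [527.8 217.9 151.3]
row [0.0006, -0.0261, 0.1418] [0.0001, -0.0008, 0.0014] clock 1.65 F [-0.33 -1.12  0.82] w 0.0856 tcp [527.8 217.9 151.3]
```

>>> {"api": "apply_moves", "payload": {"plan": [0.0006, -0.013, 0.02, 0, 0, 0.001, 0.0006, -0.0261, 0.05, 0, 0, 0.001, 0.0006, -0.0261, 0.08, 0, 0, 0.001, 0.0006, -0.0261, 0.105, 0, 0, 0.001, 0.0006, -0.0261, 0.115, 0, 0, 0.001, 0.0006, -0.0261, 0.115, 0, 0, 0.001]}}

```text
clock: 2.15
eef_pos: [0.5388, 0.1948, 0.034]
tool_rot: [-0.273, 0.962, -0.0, -0.003]
ft_force: [-0.5, -0.4, 0.4]
grip_width: 0.0856
```

```bash
python3 - <<'E'
from h import *
rel(540.9,195.3,9.5,121.6)
o=sensors.get_obs();c=optics.camera("wrist");cv2.imwrite("pics/w2.png",c["pixels"][:,:,::-1])
E
```

```text
row [-0.0022, -0.0007, 0.0245] [0.0012, -0.0059, 0.0006] clock 2.15 F [-0.46 -0.44  0.42] w 0.0856 tcp [538.8 194.8  34. ]
```

View pics/w2.png

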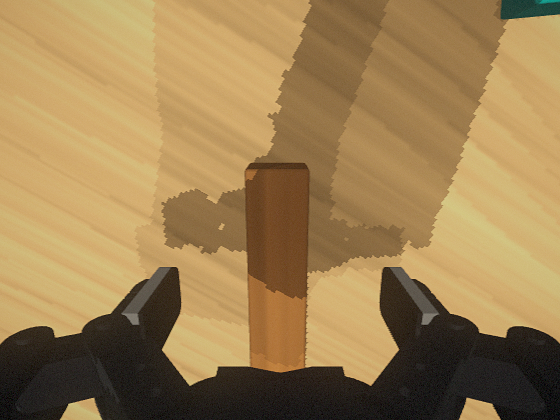

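The slat runs vertically in the image at x≈247–309 (centre 278), centred between the open fingers. I'll descend and grip.

>>> {"api": "apply_moves", "payload": {"plan": [-0.001, 0, 0.01, 0, 0, 0, -0.001, 0, 0.02, 0, 0, 0, -0.001, 0, 0.0245, 0, 0, 0, -0.001, 0, 0.0245, 0, 0, 0, -0.001, 0, 0.0245, 0, 0, 0]}}

```text
clock: 2.62
eef_pos: [0.5426, 0.1955, 0.0117]
tool_rot: [-0.272, 0.962, -0.0, -0.0]
ft_force: [-0.6, 0.6, -0.6]
grip_width: 0.0853
```

>>> {"api": "apply_moves", "payload": {"plan": [0, 0, 0, 0, 0, 0, 0, 0, 0, 0, 0, 0, 0, 0, 0, 0, 0, 0, 0, 0, 0, 0, 0, 0, 0, 0, 0, 0, 0, 0, 0, 0, 0, 0, 0, 0, 0, 0, 0, 0, 0, 0, 0, 0, 0, 0, 0, 0], "grip": 0.015}}

```text
clock: 3.28
eef_pos: [0.5432, 0.1957, 0.0124]
tool_rot: [-0.272, 0.962, 0.0, 0.001]
ft_force: [-0.6, -1.4, 4.3]
grip_width: 0.0282
```

```bash
python3 - <<'E'
from h import *
rel(543.2,195.7,110,121.6);rel(512.3,-151.6,110,104.2)
E
```

```text
row [-0.0001, 0.0, -0.0976] [-0.0002, 0.0011, -0.0011] clock 3.28 F [-0.61 -1.41  4.3 ] w 0.0282 tcp [543.2 195.7  12.4]
row [0.2079, -0.2798, -0.0978] [-0.0001, 0.0011, 0.3026] clock 3.28 F [-0.61 -1.41  4.3 ] w 0.0282 tcp [543.2 195.7  12.4]
```

>>> {"api": "apply_moves", "payload": {"plan": [0, 0, -0.01, 0, 0, 0, 0, 0, -0.03, 0, 0, 0, 0, 0, -0.055, 0, 0, 0, 0.01, -0.013, -0.08, 0, 0, 0.02, 0.025, -0.033, -0.095, 0, 0, 0.05, 0.045, -0.06, -0.098, 0, 0, 0.09, 0.065, -0.087, -0.098, 0, 0, 0.13, 0.085, -0.114, -0.098, 0, 0, 0.17, 0.105, -0.141, -0.098, 0, 0, 0.21, 0.125, -0.168, -0.098, 0, 0, 0.25, 0.145, -0.195, -0.098, 0, 0, 0.29, 0.16, -0.215, -0.098, 0, 0, 0.3026]}}

```text
clock: 4.28
eef_pos: [0.5178, -0.0738, 0.1099]
tool_rot: [-0.122, 0.993, -0.0, -0.001]
ft_force: [0.6, 0.5, -0.7]
grip_width: 0.0284
```

```bash
python3 - <<'E'
from h import *
rel(512.3,-151.6,110,104.2)
E
```

```text
row [0.0242, -0.0741, -0.0001] [-0.0003, -0.0013, -0.003] clock 4.28 F [ 0.56  0.45 -0.67] w 0.0284 tcp [517.8 -73.8 109.9]
```

>>> {"api": "apply_moves", "payload": {"plan": [0.008, -0.025, 0, 0, 0, 0, 0.017, -0.052, 0, 0, 0, 0, 0.0225, -0.068, 0, 0, 0, -0.003, 0.0242, -0.0741, 0, 0, 0, -0.003, 0.0242, -0.0741, 0, 0, 0, -0.003, 0.0242, -0.0741, 0, 0, 0, -0.003]}}

```text
clock: 4.78
eef_pos: [0.5133, -0.1486, 0.1097]
tool_rot: [-0.125, 0.992, 0.001, -0.0]
ft_force: [-0.1, -0.1, -2.0]
grip_width: 0.0284
```

```bash
python3 - <<'E'
from h import *
rel(512.3,-151.6,110,104.2)
o=sensors.get_obs();c=optics.camera("wrist");cv2.imwrite("pics/w3.png",c["pixels"][:,:,::-1])
c=optics.camera("top");cv2.imwrite("pics/t3.png",cv2.resize(c["pixels"][100:300,250:450,::-1],(600,600),interpolation=cv2.INTER_CUBIC))
E
```

```text
row [0.0017, -0.0026, -0.0003] [0.0011, -0.0004, 0.0028] clock 4.78 F [-0.14 -0.07 -2.01] w 0.0284 tcp [ 513.3 -148.6  109.7]
```

View pics/w3.png

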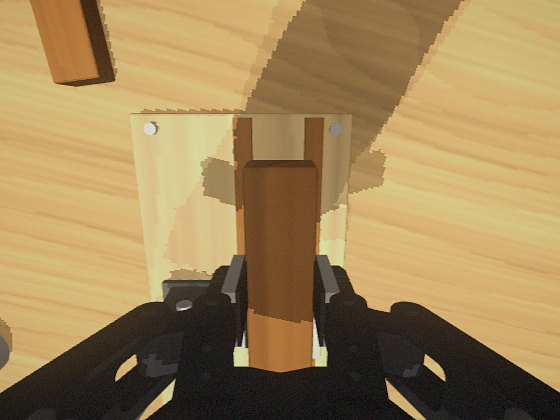

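View pics/t3.png

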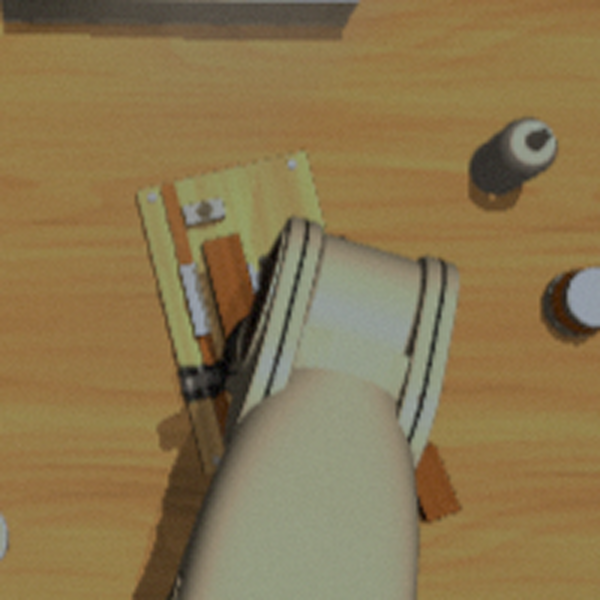

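The wrist view shows the channel walls' near ends (inner edges at about x 252 and 305, row 118) and the slat's near end (x 245–317, row 163). I'll compute the alignment from these.

```bash
python3 - <<'E'
from h import *
o=sensors.get_obs();c=optics.camera("wrist");T=wristT(c,o);im=c["pixels"]
cv2.imwrite("pics/w3z.png",cv2.resize(im[100:240,120:360,::-1],None,fx=3.3,fy=3.3,interpolation=cv2.INTER_CUBIC))
th=.24716;Rm=np.array([[np.cos(th),-np.sin(th)],[np.sin(th),np.cos(th)]]);t=np.array([583.1,-133.8])
jf=lambda p,z:(Rm.T@(onz(c,p,z,T)[:2]*1000-t)).round(1)
print("wall in",jf((252,118),.028),jf((305,118),.028),"base",jf((131,114),.02),jf((352,114),.02))
print("slat near top",jf((245,163),.1213),jf((317,163),.1213))
print("tcp",Rm.T@(o["eef_pos"][:2]*1000-t))
E
```

```text
wall in [-138.7  -13.8] [-138.9   20.1] base [-140.7  -94. ] [-141.6   51.6]
slat near top [-122.6   -9.4] [-122.7   18.3]
tcp [-70.8944057    3.35737501]
```

View pics/w3z.png

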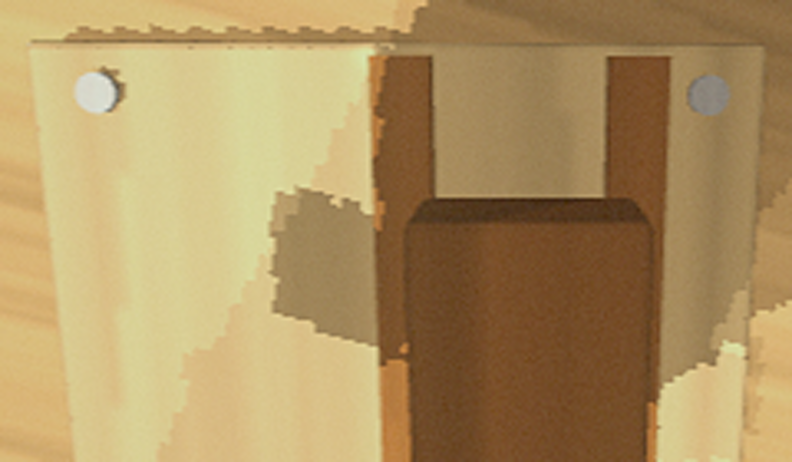

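```bash
python3 - <<'E'
from h import *
o=sensors.get_obs();c=optics.camera("wrist");T=wristT(c,o)
T0=np.eye(4);T0=T0@c["tool_from_camera"]
zt=o["eef_pos"][2]
def tf(zp,z): # tool-frame coords; plane z world
    p=onz(c,np.array(zp)/3.3+[119.5+.15,99.5+.15],z,T); 
    return (R.from_quat(o["tool_rot"]).inv().apply(p-o["eef_pos"])*1000)[:2].round(2)
print("L wall outer",tf((372,56),.028),tf((382,440),.028))
print("R wall outer",tf((669,56),.028),tf((661,360),.028))
print("L base",tf((30,45),.02),tf((70,420),.02)); print("R base",tf((764,48),.02),tf((742,420),.02))
print("in",tf((433,56),.028),tf((606,56),.028))
print("slat near",tf((407,220),.1213),tf((651,220),.1213),"further",tf((411,460),.1213),tf((648,460),.1213))
E
```

```text
L wall outer [ 68.7  -29.32] [ -9.83 -30.17]
R wall outer [68.76 28.06] [ 7.85 28.57]
L base [ 70.72 -98.54] [ -8.07 -99.45]
R base [70.3  47.96] [-7.97 47.78]
in [ 68.71 -17.54] [68.75 15.88]
slat near [ 50.46 -13.31] [50.49 15.24] further [ 20.57 -13.69] [20.59 15.81]
```

>>> {"api": "apply_moves", "payload": {"plan": [0, -0.0013, 0.01, 0, 0, 0, 0, -0.0013, 0.03, 0, 0, 0, 0, -0.0013, 0.05, 0, 0, 0, 0, -0.0013, 0.062, 0, 0, 0, 0, -0.0013, 0.065, 0, 0, 0, 0, -0.0013, 0.065, 0, 0, 0, 0, -0.0013, 0.065, 0, 0, 0]}}

```text
clock: 5.57
eef_pos: [0.5142, -0.1502, 0.0449]
tool_rot: [-0.125, 0.992, -0.0, 0.0]
ft_force: [0.9, 0.5, -1.0]
grip_width: 0.0283
```

```bash
python3 - <<'E'
from h import *
rel(512.3,-151.6,43,104.2)
c=optics.camera("wrist");cv2.imwrite("pics/w4z.png",cv2.resize(c["pixels"][60:240,160:400,::-1],None,fx=3.3,fy=3.3,interpolation=cv2.INTER_CUBIC))
E
```

```text
row [0.0022, -0.0009, 0.0019] [-0.0, 0.0002, 0.0036] clock 5.57 F [ 0.89  0.48 -1.01] w 0.0283 tcp [ 514.2 -150.2   44.9]
```

View pics/w4z.png

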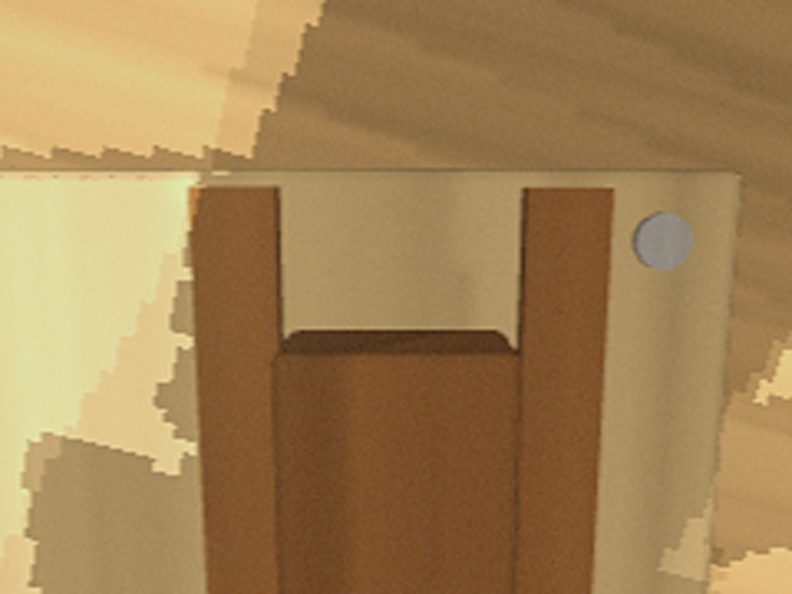

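>>> {"api": "apply_moves", "payload": {"plan": [0, 0.0003, 0.002, 0, 0, 0.01, 0, 0.0003, 0.004, 0, 0, 0.01, 0, 0.0003, 0.0065, 0, 0, 0.01, 0, 0.0003, 0.009, 0, 0, 0.01, 0, 0.0003, 0.011, 0, 0, 0.01, 0, 0.0003, 0.011, 0, 0, 0.01]}}

```text
clock: 6.12
eef_pos: [0.5134, -0.15, 0.0333]
tool_rot: [-0.12, 0.993, 0.0, -0.0]
ft_force: [-0.6, 0.4, -0.7]
grip_width: 0.0282
```

```bash
python3 - <<'E'
from h import *
rel(512.3,-151.6,33,104.2)
c=optics.camera("wrist");cv2.imwrite("pics/w5z.png",cv2.resize(c["pixels"][60:240,160:400,::-1],None,fx=3.3,fy=3.3,interpolation=cv2.INTER_CUBIC))
c=optics.camera("scene");cv2.imwrite("pics/s5.png",cv2.resize(c["pixels"][190:290,160:270,::-1],None,fx=6,fy=6,interpolation=cv2.INTER_CUBIC))
E
```

```text
row [0.0015, -0.0012, 0.0003] [0.0005, -0.0008, -0.007] clock 6.12 F [-0.59  0.39 -0.68] w 0.0282 tcp [ 513.4 -150.    33.3]
```

View pics/w5z.png

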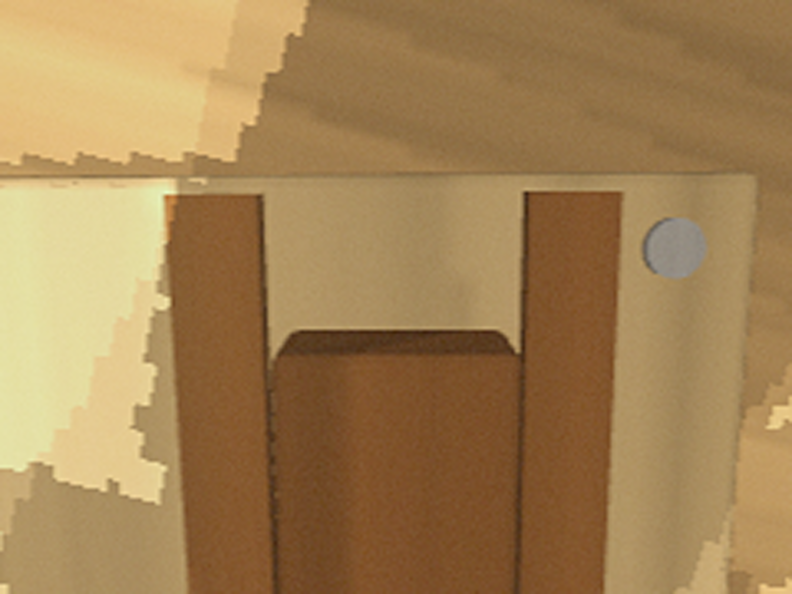

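View pics/s5.png

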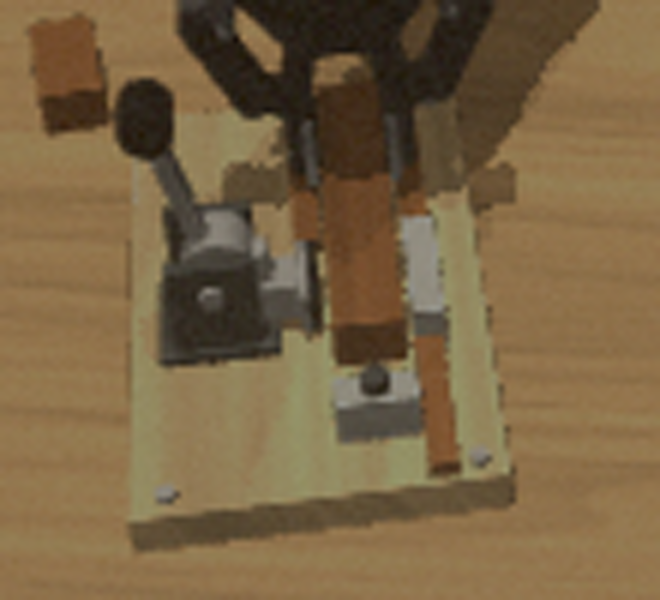

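>>> {"api": "apply_moves", "payload": {"plan": [-0.003, 0, 0, 0, 0, -0.004, -0.006, 0, 0, 0, 0, -0.004, -0.009, 0, 0, 0, 0, -0.004, -0.012, 0, 0, 0, 0, -0.004, -0.014, 0, 0, 0, 0, -0.004, -0.016, 0, 0, 0, 0, -0.004, -0.017, 0, 0, 0, 0, -0.004, -0.0175, 0, 0, 0, 0, -0.004, -0.018, 0, 0, 0, 0, -0.004]}}

```text
clock: 6.97
eef_pos: [0.5313, -0.1458, 0.0338]
tool_rot: [-0.122, 0.993, 0.0, -0.0]
ft_force: [-0.8, 0.4, -1.1]
grip_width: 0.0279
```

```bash
python3 - <<'E'
from h import *
rel(512.3,-151.6,33,104.2)
c=optics.camera("scene");cv2.imwrite("pics/s6.png",cv2.resize(c["pixels"][190:290,160:270,::-1],None,fx=6,fy=6,interpolation=cv2.INTER_CUBIC))
E
```

```text
row [0.0199, -0.001, 0.0008] [0.0001, -0.0002, -0.0029] clock 6.97 F [-0.8   0.37 -1.13] w 0.0279 tcp [ 531.3 -145.8   33.8]
```

View pics/s6.png

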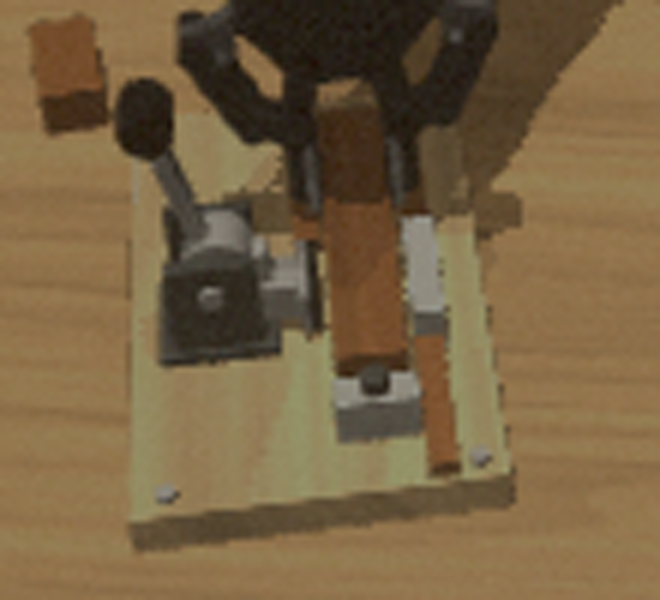

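>>> {"api": "apply_moves", "payload": {"plan": [-0.001, 0, 0, 0, 0, 0, -0.002, 0, 0, 0, 0, 0, -0.003, 0, 0, 0, 0, 0, -0.0037, 0, 0, 0, 0, 0, -0.004, 0, 0, 0, 0, 0]}}

```text
clock: 7.43
eef_pos: [0.5354, -0.1449, 0.0338]
tool_rot: [-0.122, 0.993, -0.0, 0.0]
ft_force: [0.5, 0.3, -1.0]
grip_width: 0.0284
```

>>> {"api": "apply_moves", "payload": {"plan": [-0.0005, 0, 0, 0, 0, 0, -0.001, 0, 0, 0, 0, 0, -0.001, 0, 0, 0, 0, 0]}}

```text
clock: 7.68
eef_pos: [0.5363, -0.1446, 0.0338]
tool_rot: [-0.122, 0.993, -0.0, 0.0]
ft_force: [1.0, 0.2, -1.9]
grip_width: 0.0286
```

>>> {"api": "apply_moves", "payload": {"plan": [-0.0005, 0, 0, 0, 0, 0, -0.001, 0, 0, 0, 0, 0, -0.001, 0, 0, 0, 0, 0]}}

```text
clock: 7.93
eef_pos: [0.5373, -0.1444, 0.0338]
tool_rot: [-0.122, 0.993, -0.0, 0.0]
ft_force: [-0.2, 0.5, -1.2]
grip_width: 0.0285
```

>>> {"api": "apply_moves", "payload": {"plan": [-0.0005, 0, 0, 0, 0, 0, -0.001, 0, 0, 0, 0, 0, -0.001, 0, 0, 0, 0, 0]}}

```text
clock: 8.18
eef_pos: [0.5383, -0.1441, 0.0338]
tool_rot: [-0.122, 0.993, -0.0, 0.0]
ft_force: [0.2, -0.0, -1.3]
grip_width: 0.0283
```

>>> {"api": "apply_moves", "payload": {"plan": [-0.0005, 0, 0, 0, 0, 0, -0.001, 0, 0, 0, 0, 0, -0.001, 0, 0, 0, 0, 0]}}

```text
clock: 8.43
eef_pos: [0.5392, -0.1439, 0.0338]
tool_rot: [-0.122, 0.993, -0.0, 0.0]
ft_force: [0.3, 0.1, -1.5]
grip_width: 0.0284
```

```bash
python3 - <<'E'
from h import *
rel(512.3,-151.6,33,104.2)
c=optics.camera("scene");cv2.imwrite("pics/s7.png",cv2.resize(c["pixels"][210:280,180:250,::-1],None,fx=8,fy=8,interpolation=cv2.INTER_CUBIC))
E
```

```text
row [0.028, -0.001, 0.0008] [-0.0, 0.0001, -0.0029] clock 8.43 F [ 0.29  0.12 -1.5 ] w 0.0284 tcp [ 539.2 -143.9   33.8]
```

View pics/s7.png

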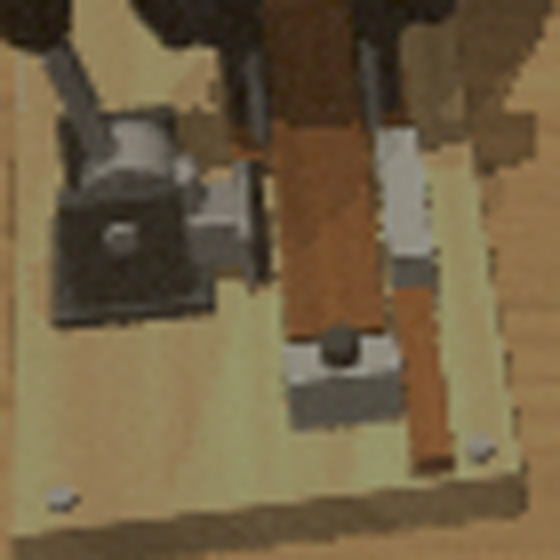

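>>> {"api": "apply_moves", "payload": {"plan": [-0.0004, 0, 0, 0, 0, 0, -0.0008, 0, 0, 0, 0, 0, -0.0008, 0, 0, 0, 0, 0]}}

```text
clock: 8.73
eef_pos: [0.5395, -0.1437, 0.0337]
tool_rot: [-0.122, 0.993, -0.0, -0.0]
ft_force: [-1.1, -1.1, -1.3]
grip_width: 0.0285
```

>>> {"api": "apply_moves", "payload": {"plan": [-0.0004, 0, 0, 0, 0, 0, -0.0008, 0, 0, 0, 0, 0, -0.0008, 0, 0, 0, 0, 0]}}

```text
clock: 8.98
eef_pos: [0.5396, -0.1437, 0.0335]
tool_rot: [-0.122, 0.993, -0.0, -0.001]
ft_force: [-3.5, -0.9, -0.7]
grip_width: 0.0286
```

>>> {"api": "apply_moves", "payload": {"plan": [-0.0004, 0, 0, 0, 0, 0, -0.0008, 0, 0, 0, 0, 0, -0.0008, 0, 0, 0, 0, 0]}}

```text
clock: 9.23
eef_pos: [0.5395, -0.1437, 0.0333]
tool_rot: [-0.122, 0.993, -0.0, -0.002]
ft_force: [-6.2, -1.8, 0.7]
grip_width: 0.0286
```

>>> {"api": "apply_moves", "payload": {"plan": [-0.0005, 0, 0, 0, 0, 0, -0.0005, 0, 0, 0, 0, 0, -0.0005, 0, 0, 0, 0, 0, -0.0005, 0, 0, 0, 0, 0, -0.0005, 0, 0, 0, 0, 0, -0.0005, 0, 0, 0, 0, 0]}}

```text
clock: 9.73
eef_pos: [0.5395, -0.1436, 0.0333]
tool_rot: [-0.122, 0.993, -0.0, -0.002]
ft_force: [-7.9, -2.5, 0.8]
grip_width: 0.0282
```

>>> {"api": "apply_moves", "payload": {"plan": [0, 0, 0.0005, 0, 0, 0, 0, 0, 0.001, 0, 0, 0, 0, 0, 0.0014, 0, 0, 0, 0, 0, 0.0014, 0, 0, 0]}}

```text
clock: 10.07
eef_pos: [0.5395, -0.1437, 0.0326]
tool_rot: [-0.122, 0.993, -0.0, -0.002]
ft_force: [-9.2, -2.0, 6.3]
grip_width: 0.0286
```

```bash
python3 - <<'E'
from h import *
rel(512.3,-151.6,33,104.2)
c=optics.camera("wrist");cv2.imwrite("pics/w8.png",c["pixels"][:,:,::-1])
c=optics.camera("scene");cv2.imwrite("pics/s8.png",cv2.resize(c["pixels"][190:290,160:270,::-1],None,fx=6,fy=6,interpolation=cv2.INTER_CUBIC))
E
```

```text
row [0.0283, -0.0011, -0.0002] [0.0002, -0.0044, -0.0038] clock 10.07 F [-9.22 -2.    6.27] w 0.0286 tcp [ 539.5 -143.7   32.6]
```

View pics/w8.png

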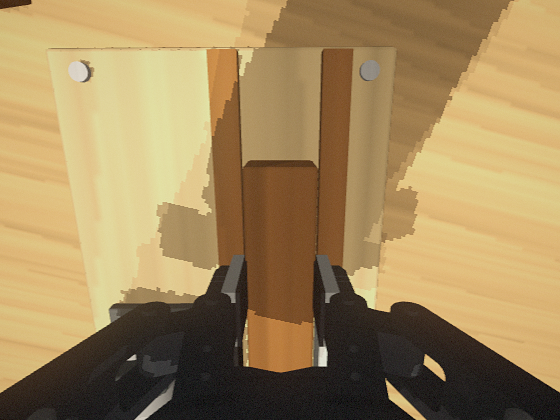

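View pics/s8.png

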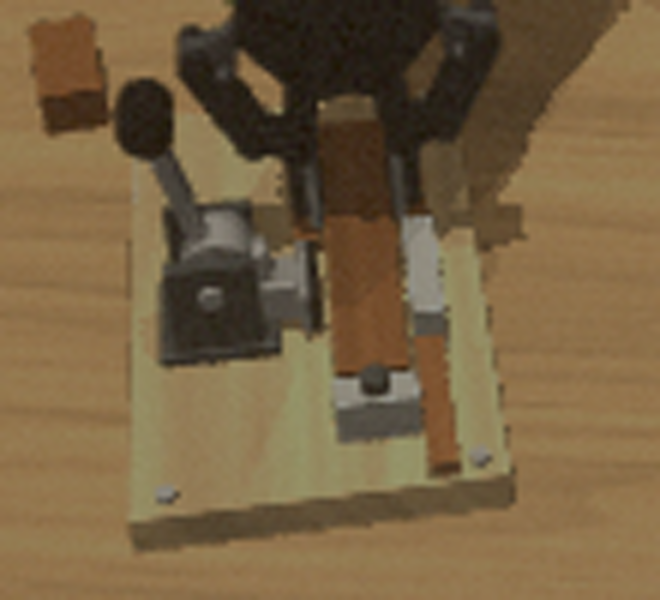

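The slat sits in the channel, flush with the stop at (375,375) in the scene crop, and the stop force is about 8 N. I'll ease off slightly and release.

>>> {"api": "apply_moves", "payload": {"plan": [0.0005, 0, -0.0005, 0, 0, 0, 0.0008, 0, -0.0008, 0, 0, 0, 0.0008, 0, -0.0008, 0, 0, 0]}}

```text
clock: 10.42
eef_pos: [0.5396, -0.1437, 0.033]
tool_rot: [-0.122, 0.993, -0.0, -0.001]
ft_force: [-5.0, -2.8, 1.2]
grip_width: 0.0283
```

>>> {"api": "apply_moves", "payload": {"plan": [0, 0, 0, 0, 0, 0, 0, 0, 0, 0, 0, 0, 0, 0, 0, 0, 0, 0, 0, 0, 0, 0, 0, 0, 0, 0, 0, 0, 0, 0], "grip": 0.055}}

```text
clock: 10.83
eef_pos: [0.5419, -0.1433, 0.0335]
tool_rot: [-0.122, 0.992, -0.0, 0.001]
ft_force: [-0.5, -0.7, 0.0]
grip_width: 0.0552
```

>>> {"api": "apply_moves", "payload": {"plan": [0, 0, -0.008, 0, 0, 0, 0, 0, -0.02, 0, 0, 0, 0, 0, -0.04, 0, 0, 0, 0, 0, -0.07, 0, 0, 0, 0.01, 0, -0.1, 0, 0, 0, 0.02, 0, -0.135, 0, 0, 0, 0.02, 0, -0.16, 0, 0, 0, 0.02, 0, -0.17, 0, 0, 0]}}

```text
clock: 11.5
eef_pos: [0.5236, -0.1489, 0.2087]
tool_rot: [-0.122, 0.993, -0.002, 0.004]
ft_force: [0.8, 0.0, 0.8]
grip_width: 0.0551
```

```bash
python3 - <<'E'
from h import *
rel(512.3,-151.6,33,104.2)
o=sensors.get_obs();c=optics.camera("wrist");cv2.imwrite("pics/w9.png",c["pixels"][:,:,::-1])
c=optics.camera("scene");cv2.imwrite("pics/s9.png",cv2.resize(c["pixels"][190:290,160:270,::-1],None,fx=6,fy=6,interpolation=cv2.INTER_CUBIC))
E
```

```text
row [0.0129, 0.0008, 0.1756] [-0.0041, 0.0074, -0.0032] clock 11.5 F [0.83 0.01 0.77] w 0.0551 tcp [ 523.6 -148.9  208.7]
```

View pics/w9.png

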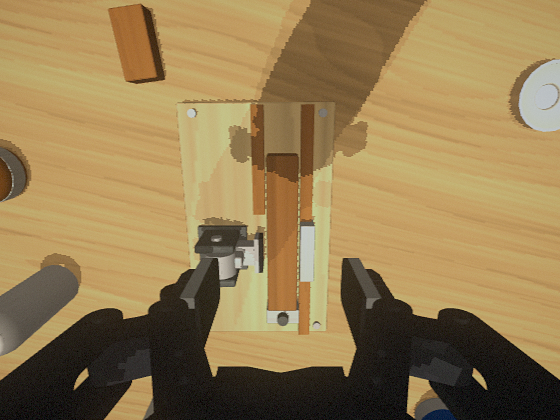

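View pics/s9.png

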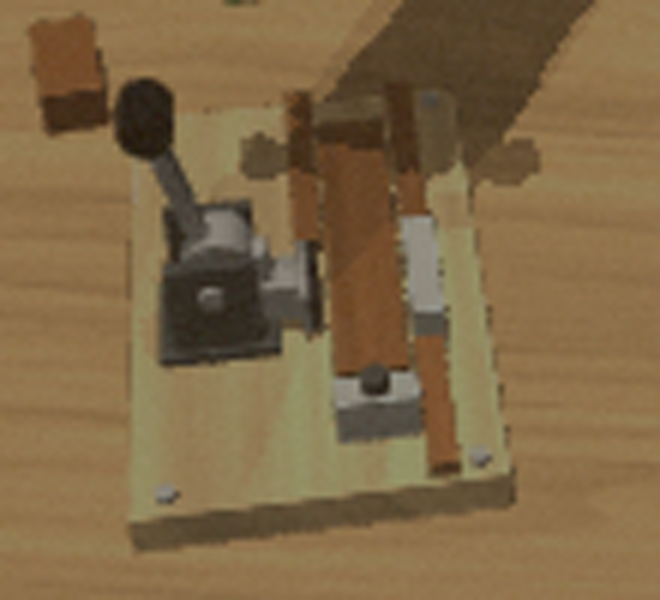

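```bash
python3 - <<'E'
from h import *
rel(603.3,-208.3,185,14.1)
c=optics.camera("scene"); print(proj(c,[.6033,-.2083,.1334]))
E
```

```text
row [-0.0629, -0.0771, 0.0217] [0.0019, 0.0067, 1.5696] clock 11.6 F [-0.03 -0.93 -0.62] w 0.0546 tcp [ 523.5 -148.7  206.1]
[183.24847575 209.44076406]
```

>>> {"api": "apply_moves", "payload": {"plan": [-0.005, -0.006, 0.002, 0, 0, 0.12, -0.011, -0.013, 0.004, 0, 0, 0.24, -0.017, -0.02, 0.006, 0, 0, 0.36, -0.023, -0.028, 0.008, 0, 0, 0.48, -0.029, -0.035, 0.01, 0, 0, 0.6, -0.035, -0.042, 0.012, 0, 0, 0.72, -0.041, -0.05, 0.014, 0, 0, 0.84, -0.047, -0.057, 0.016, 0, 0, 0.96, -0.053, -0.064, 0.018, 0, 0, 1.08, -0.058, -0.071, 0.02, 0, 0, 1.2, -0.062, -0.076, 0.0215, 0, 0, 1.32, -0.063, -0.077, 0.0217, 0, 0, 1.44], "grip": 0.06}}

```text
clock: 12.65
eef_pos: [0.6008, -0.2077, 0.1774]
tool_rot: [0.565, 0.825, -0.001, -0.003]
ft_force: [-0.6, 0.8, -0.0]
grip_width: 0.0598
```

>>> {"api": "apply_moves", "payload": {"plan": [0, 0, 0, 0, 0, 0.12, 0, 0, 0, 0, 0, 0.13, 0, 0, 0, 0, 0, 0.13, 0, 0, 0, 0, 0, 0.13]}}

```text
clock: 12.98
eef_pos: [0.6009, -0.2073, 0.1799]
tool_rot: [0.614, 0.789, -0.0, -0.001]
ft_force: [-0.5, 0.5, 0.6]
grip_width: 0.0601
```

```bash
python3 - <<'E'
from h import *
rel(603.3,-208.3,150,14.1)
o=sensors.get_obs();c=optics.camera("wrist");cv2.imwrite("pics/w10.png",c["pixels"][:,:,::-1]);T=wristT(c,o)
print(proj(c,[.6033,-.2083,.1334],T))
print(o["joint_pos"].round(2))
E
```

```text
row [-0.0016, 0.0022, 0.0299] [-0.0023, -0.0015, 0.0022] clock 12.98 F [-0.5   0.45  0.63] w 0.0601 tcp [ 600.9 -207.3  179.9]
[282.26875701 242.53711308]
[-0.33  0.54  0.32  1.35  0.    0.99]
```

View pics/w10.png

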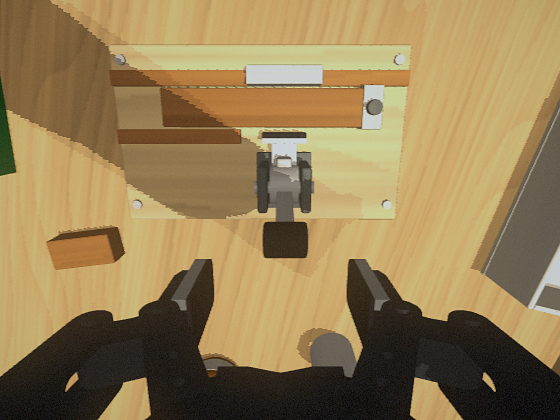

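The knob is at about (285,240), within 3 px of the prediction. The slat is flush with the stop at (372,107). I'll descend and pinch.

>>> {"api": "apply_moves", "payload": {"plan": [0, 0.003, 0.01, 0, 0, 0, 0, 0.0035, 0.03, 0, 0, 0, 0, 0.0035, 0.05, 0, 0, 0, 0, 0.0035, 0.063, 0, 0, 0, 0, 0.0035, 0.067, 0, 0, 0, 0, 0.0035, 0.068, 0, 0, 0, 0, 0.0035, 0.068, 0, 0, 0]}}

```text
clock: 13.62
eef_pos: [0.6051, -0.2068, 0.1135]
tool_rot: [0.615, 0.789, 0.0, -0.0]
ft_force: [0.2, -0.3, 0.7]
grip_width: 0.0602
```

```bash
python3 - <<'E'
from h import *
rel(603.3,-208.3,112,14.1)
o=sensors.get_obs();c=optics.camera("wrist");cv2.imwrite("pics/w11.png",c["pixels"][:,:,::-1]);T=wristT(c,o)
print(proj(c,[.6033,-.2083,.1334],T))
E
```

```text
row [-0.0011, -0.0021, 0.0015] [0.0, -0.0, 0.0001] clock 13.62 F [ 0.19 -0.34  0.68] w 0.0602 tcp [ 605.1 -206.8  113.5]
[273.01943051 300.21705655]
```

View pics/w11.png

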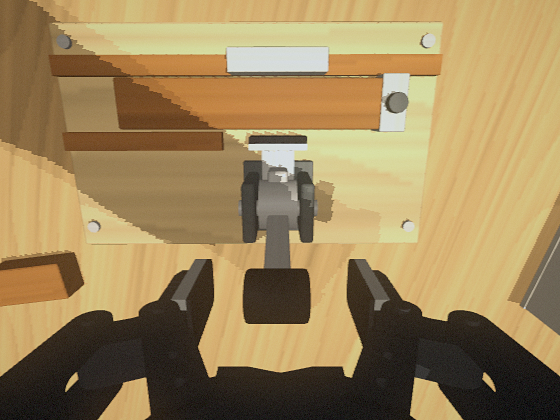

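>>> {"api": "apply_moves", "payload": {"plan": [0, -0.001, 0.001, 0, 0, 0, 0, -0.001, 0.001, 0, 0, 0, 0, -0.001, 0.001, 0, 0, 0, 0, -0.001, 0.001, 0, 0, 0, 0, -0.001, 0.001, 0, 0, 0, 0, -0.001, 0.001, 0, 0, 0, 0, -0.001, 0.001, 0, 0, 0], "grip": 0.012}}

```text
clock: 14.25
eef_pos: [0.6039, -0.2074, 0.1136]
tool_rot: [0.615, 0.788, -0.0, 0.001]
ft_force: [-3.0, -1.0, 5.0]
grip_width: 0.0248
```

>>> {"api": "apply_moves", "payload": {"plan": [-0.0054, 0, 0.0013, 0, 0, 0, -0.0108, 0, 0.003, 0, 0, 0, -0.016, 0, 0.005, 0, 0, 0, -0.021, 0, 0.0074, 0, 0, 0, -0.0259, 0, 0.0102, 0, 0, 0, -0.0306, 0, 0.0133, 0, 0, 0, -0.035, 0, 0.0167, 0, 0, 0]}}

```text
clock: 14.83
eef_pos: [0.612, -0.2392, 0.0984]
tool_rot: [0.615, 0.789, 0.002, -0.001]
ft_force: [-8.3, 4.8, 14.8]
grip_width: 0.0249
```

```bash
python3 - <<'E'
from h import *
rel(603.9,-207.4,113.6,14.1)
c=optics.camera("scene");cv2.imwrite("pics/s12.png",cv2.resize(c["pixels"][170:290,140:270,::-1],None,fx=5,fy=5,interpolation=cv2.INTER_CUBIC))
E
```

```text
row [0.0329, -0.0001, -0.0151] [0.0014, -0.0033, 0.0007] clock 14.83 F [-8.34  4.81 14.81] w 0.0249 tcp [ 612.  -239.2   98.4]
```

View pics/s12.png

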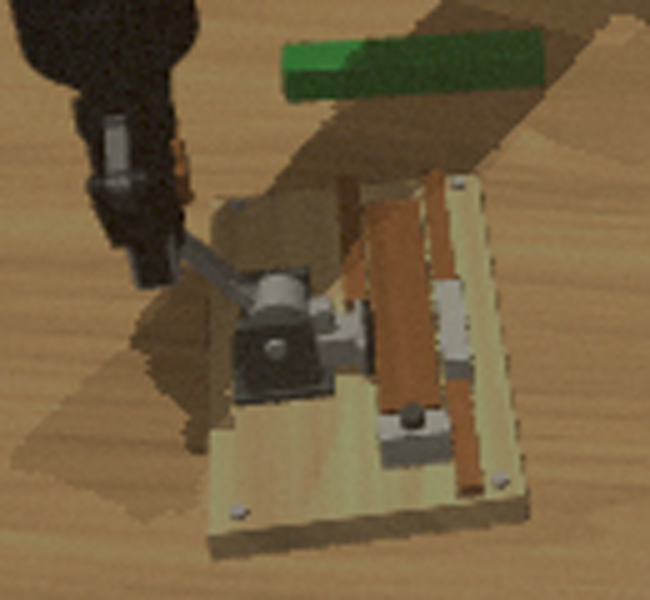

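>>> {"api": "apply_moves", "payload": {"plan": [-0.0042, 0, 0.0037, 0, 0, 0, -0.0081, 0, 0.0077, 0, 0, 0, -0.0118, 0, 0.012, 0, 0, 0, -0.0151, 0, 0.0165, 0, 0, 0, -0.0181, 0, 0.0212, 0, 0, 0, -0.0208, 0, 0.0261, 0, 0, 0]}}

```text
clock: 15.38
eef_pos: [0.6176, -0.2611, 0.0728]
tool_rot: [0.615, 0.788, 0.001, 0.001]
ft_force: [-7.5, 0.4, 16.0]
grip_width: 0.0253
```

>>> {"api": "apply_moves", "payload": {"plan": [-0.0023, 0, 0.0051, 0, 0, 0, -0.0042, 0, 0.0104, 0, 0, 0, -0.0058, 0, 0.0157, 0, 0, 0, -0.007, 0, 0.0212, 0, 0, 0, -0.0078, 0, 0.0268, 0, 0, 0, -0.0082, 0, 0.0323, 0, 0, 0, -0.0083, 0, 0.0379, 0, 0, 0, -0.0083, 0, 0.041, 0, 0, 0, -0.0083, 0, 0.041, 0, 0, 0]}}

```text
clock: 16.13
eef_pos: [0.6198, -0.2703, 0.0296]
tool_rot: [0.615, 0.788, -0.0, 0.001]
ft_force: [-2.1, -2.8, 5.7]
grip_width: 0.0249
```

```bash
python3 - <<'E'
from h import *
rel(603.9,-207.4,113.6,14.1)
c=optics.camera("scene");cv2.imwrite("pics/s13.png",cv2.resize(c["pixels"][170:290,140:270,::-1],None,fx=5,fy=5,interpolation=cv2.INTER_CUBIC))
E
```

```text
row [0.0648, -0.0001, -0.0841] [0.001, 0.0016, -0.001] clock 16.13 F [-2.13 -2.83  5.69] w 0.0249 tcp [ 619.8 -270.3   29.6]
```

View pics/s13.png

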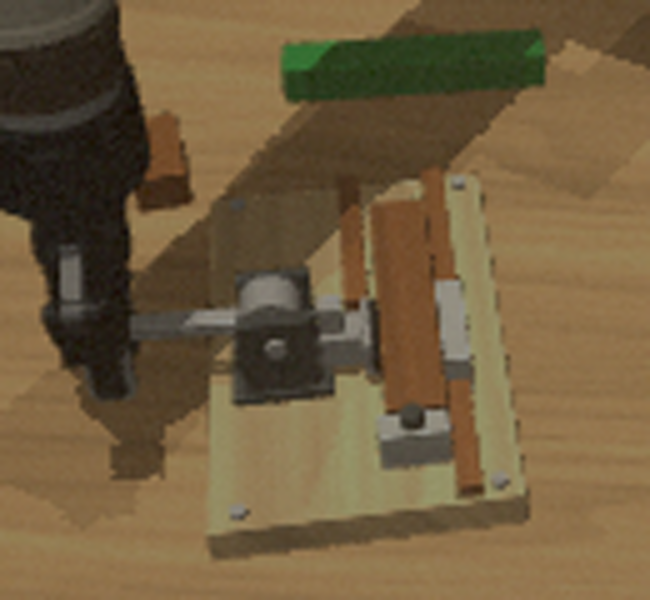

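The lever is down and level at the hard stop, and the jaw has pressed the slat against the fence. I'll release and retreat.

>>> {"api": "apply_moves", "payload": {"plan": [0, 0, 0, 0, 0, 0, 0, 0, 0, 0, 0, 0, 0, 0, 0, 0, 0, 0, 0, 0, 0, 0, 0, 0, 0, 0, 0, 0, 0, 0], "grip": 0.06}}

```text
clock: 16.6
eef_pos: [0.6195, -0.269, 0.0283]
tool_rot: [0.615, 0.789, -0.0, -0.0]
ft_force: [0.6, -0.2, -0.3]
grip_width: 0.0597
```

>>> {"api": "apply_moves", "payload": {"plan": [0, 0, -0.01, 0, 0, 0, 0, 0, -0.03, 0, 0, 0, 0, 0, -0.06, 0, 0, 0, 0, 0, -0.09, 0, 0, 0, 0, 0, -0.12, 0, 0, 0, 0, 0, -0.145, 0, 0, 0, 0, 0, -0.155, 0, 0, 0, 0, 0, -0.155, 0, 0, 0, 0, 0, -0.155, 0, 0, 0]}}

```text
clock: 17.35
eef_pos: [0.6196, -0.2692, 0.1836]
tool_rot: [0.615, 0.788, 0.0, 0.0]
ft_force: [-0.2, 0.4, 0.2]
grip_width: 0.0602
```

```bash
python3 - <<'E'
from h import *
rel(603.9,-207.4,113.6,14.1)
c=optics.camera("wrist");cv2.imwrite("pics/w14.png",c["pixels"][:,:,::-1])
c=optics.camera("scene");cv2.imwrite("pics/s14.png",cv2.resize(c["pixels"][170:290,140:270,::-1],None,fx=5,fy=5,interpolation=cv2.INTER_CUBIC))
E
```

```text
row [0.0637, -0.0002, 0.07] [0.0004, 0.0003, -0.0003] clock 17.35 F [-0.17  0.39  0.19] w 0.0602 tcp [ 619.6 -269.2  183.6]
```

View pics/w14.png

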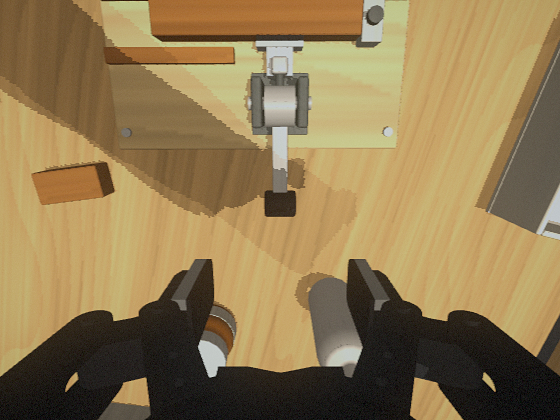

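View pics/s14.png

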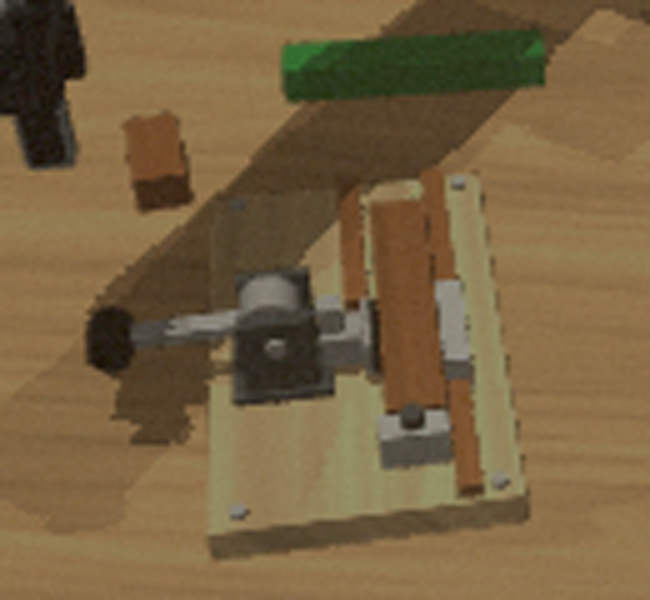

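The lever stays down with its knob at (280,204) in the wrist view. The jaw is on the slat, the slat is flush with the stop, and the gripper is clear. Handing in.

```bash
python3 - <<'E'
from h import *
c=optics.camera("scene");o=sensors.get_obs()
print(proj(c,[584.3/1000+.0346,-.1327-.1378,.0527]), "seen", (110/5+140,339/5+170), o["clock"])
print(bot.job_done())
E
```

```text
[161.28106418 237.53466098] seen (162.0, 237.8) 17.5
the job is handed in; nothing more can be done
None
```

I laid the wooden slat in the jig's channel and slid it against the end stop, then threw the cam lever over and let go. I handed the job in at 17.5 s; no verdict is reported.

- **Stop contact:** the wrist force along the channel rose to about 8 N with the slat held just off the floor. It read 9 N at most once the slat touched the floor and was about 5–6 N just before I released it, all well below the 30 N limit.
- **Lever:** I pinched the knob and swung it to the hard stop. After I let go it stayed down, and in the scene camera the knob is within 1 px of where it should be at 1.4 rad.
- **Slat:** the pictures show it flush with the stop, against the fence, with the jaw on its side. I could not measure the jaw's grip force; that rests on the pictures and the lever angle.
- **Surroundings:** the gripper is clear and the wrist force is about zero. The arm's path kept clear of the bystanders, and the neighbours in the last views look unmoved, but I did not re-measure them.
- **Disagreement between views:** the top and wrist cameras placed the jig and slat 2–5 mm apart, so I aligned the slat in the channel from close wrist views.

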